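Roll the handle tote into the bay and hold it up level

ROBOT

A 6-joint arm with a two-finger parallel gripper is mounted at the origin on the work surface. World frame = base frame: x ahead of the robot, y to its left, z up, the work surface at z = 0. Lengths are in m, angles in rad, forces in N, time in s.
With the tool pointing down it reaches from about 0.35 to 0.85 m from the base axis. Payload 8.1 kg.
Tool frame: the origin (TCP) lies midway between the tips of the shut fingers; the grasp point (between the pads) lies 19 mm behind it (robot.tcp_to_grasp is the distance from the TCP to the grasp point, in m); z points along the fingers, y is the direction in which the jaws open and shut (so a half turn about z gives the same grasp; the last joint's range is limited). The gripper opens to 93 mm and grips with 3 to 60 N. Pads are 15 mm wide; open, the fingers measure 128 mm over their backs; the gripper's body (75 mm by 188 mm) begins 65 mm behind the grasp point.
Start: joints at [-1.228, 0.13, 1.488, -0, 1.523, -0.085], TCP at [0.249, -0.546, 0.219] pointing down, gripper open.
Joint ranges: [-2.96, 2.96], [-0.89, 2.26], [0.02, 2.5], [-1.34, 4.48], [0, 2.73], [-2.66, 2.66]. Speed limits (rad/s): [2.39, 2.39, 2.79, 3.14, 3.14, 3.14].

INTERFACE

Orientations are given as a rotation vector (axis times angle).
In Python, from plant import robot gives the robot as it stands.
- The arm moves only by the tool send_rows, never from a script. Its argument "series" is a list of rows, each an object of numbers: "wx", "wy", "wz": the turn, a rotation vector about the world's x, y, z in rad; "dx", "dy", "dz": the shift along the world's x, y, z in cm; "fingers": the closure in counts, from 0 (fully open) to 255 (shut). In form: [{"wx": .., "wy": .., "wz": .., "dx": .., "dy": .., "dz": .., "fingers": ..}, ...]. A call has 1 to 20 rows; each row shifts and turns the pose as measured when the row begins; what a row does not reach is not made up. A row lasts 1/12 s, in which the tool goes at most 41.7 mm and 7.16 degrees, less where a joint would pass 70% of its speed; a pose out of reach is approached as far as the arm can. A call is refused whole if a number of a shift passes 4.17 or a number of a turn 0.125, either way. A call with a gripper value outside its range is refused whole. The fingers move at their own pace and stop on an object; "newtons" is the grip in N (left out, the last holds). Time passes only in rows, so rows that do not move let the fingers close. It gives the time, the measured TCP pose, the force and the opening at its end, in the units of the state.
- robot.read_state(): the state, without advancing time (a new reading comes with each control period).
- robot.read_camera(name): name is "scene" or "top" or "wrist"; returns the picture (400x640x3 uint8, red, green, blue); there is no depth.
- robot.camera_info(name): a dict with "intrinsics" (3x3 intrinsics, pixels), "extrinsics" (4x4, takes a point from world to camera coordinates); the wrist camera has in their place "tool_from_camera" (4x4, takes a point from camera to tool coordinates, whose origin is the TCP and whose axes are the flange's). Camera axes: x right, y up, looking along -z (the intrinsics and any distortion apply to the point x, -y, -z); pixel columns grow to the right and rows downward; lengths in m; the calibration is good to about 2 mm. A picture is of the moment at which its call begins: read the wrist's pose just before it. camera_info takes no time and is no camera call.
- robot.close_job(): hands the job in, once; it reports no verdict.
The state is a dict: "t": time; "q": joint angles; "dq": joint speeds; "joint_torque": joint torques, N m; "tool_pos": TCP position; "orientation": TCP orientation; "force": force on the tool from outside, world axes, zero at the start; "wrist_torque": the same for the moment, N m; "opening": finger opening in m.
Only numpy, scipy, OpenCV 4.12 (cv2) and the standard library are available. Lean on these libraries where they do the work, as an engineer would, in place of code of your own. Each camera call takes 0.05 s, during which the arm holds its last target.

TASK

Run the wooden tote of turned broom handles gently along the rollers, without lifting it, all the way into the yellow station bay until it sits against the end stop. Then take the tote by its blue bar, lift it straight up to about 10 cm above the rollers over the bay, and keep it there steady and level so that I can slide a scale underneath; finish while still holding it up. Do not tip it or spill the handles, and leave the mallet, jar and spool where they are.

Things in the scene. Friction and masses are not known exactly. Their poses are not given: they have to be found in the camera images.
- track: Fixed track of 16 free-turning steel rollers; origin on the bench, y along it to the end stop. Roller tops 48 mm up, from y = -265 mm to the stop's face at +260 mm. Wooden side rails: inner faces x = +-78, outer +-94 mm, tops 66 mm up. In the bay (y 79 to 269 mm) yellow plates outside them, to x = +-104 mm, 84 mm up; the yellow stop is 95 mm high. About 1 N keeps the tote rolling.
- bay (a point): Middle of the track's yellow station bay, level with the roller tops, 48 mm above the bench. With the tote fully home against the end stop, the middle of its underside is here. Its y axis runs along the track to the end stop (face 90 mm away), x across, z up.
- tote_center (a point): Middle of the plywood tote, 57.5 mm above its underside; y along its length (at the start as the track's y, within a few degrees), z up. 140 mm across, 180 mm long, 115 mm high, 0.45 to 0.75 kg full. Sides 52 mm high; end boards (outer faces y = +-90 mm) 140 mm wide up to 54 mm, then narrowing to 56 mm at the top. It stands on the rollers, short of the bay.
- tote_bar (a point): Centre of the tote's fixed blue bar handle, 105 mm above the tote's underside: along the tote's y, 22 mm wide (x), 20 mm high (z), 160 mm clear between the end boards, with 51 mm free under it down to a low divider. Axes as the tote's.
- grip0_center (a point): Centre of a turned wooden whisk-broom handle with a red end, 135 mm long, 26 mm diameter, 40 g, lying loose in the tote along its length. It may roll a little in its compartment.
- grip1_center (a point): Centre of a like handle with a green end, in the same compartment of the tote.
- grip2_center (a point): Centre of a like handle with a red end, in the other compartment of the tote.
- mallet_center (a point): Bystander: wooden mallet lying on the bench beyond the track, about 200 mm long, head 60 mm diameter and 85 mm wide; the point lies within it, 30 mm above the bench. To be left alone.
- jar_center (a point): Bystander: closed jar with a brass lid, 68 mm diameter, 90 mm high, standing on the bench; centre, 45 mm up. To be left alone.
- spool_center (a point): Bystander: empty wooden spool, 68 mm diameter, 80 mm high, standing on the bench; centre, 40 mm up. To be left alone.
There are look-alikes about, which are no part of the job. What is shaped like the part that bears grip1_center but purple is not meant. Leave any turquoise look-alike of the part that bears grip0_center alone.

How it is judged:
By the outcome, as a careful person would: the job done as asked, in the order asked, and still so for the second after the job is handed in, while the arm keeps its last pose, push and grip.
It also fails if it takes over 59 s, if anything falls off the work surface, if the arm or the gripper's body presses on something with over 40 N, if the wrist force passes 120 N, or if a joint passes its speed limit or range.

## Working session

There is one attempt and no reset: what is moved stays moved. The work goes in short steps, Python scripts to look and compute and a tool call to move; the robot and the scene stay as the last step left them, time stands still between calls to the robot, and variables do not carry over. Pictures are saved under pics/ and viewed, and the job is handed in when it is done.

Besides the shell and the picture viewer there is one more tool, called after "Call:" as name(argument=value, ...), one argument or row to a line, values as JSON. send_rows: Moves the arm, as the interface text tells. Its arguments: {"type":"object","properties":{"series":{"type":"array","items":{"type":"object","properties":{"wx":{"type":"number"},"wy":{"type":"number"},"wz":{"type":"number"},"dx":{"type":"number"},"dy":{"type":"number"},"dz":{"type":"number"},"fingers":{"type":"number"}}}},"newtons":{"type":"number"}},"required":["series"]}

```bash
mkdir -p pics
cat > look.py <<'E'
import cv2,sys
from plant import robot
def snap(n,f):
    im=robot.read_camera(n); cv2.imwrite(f'pics/{f}.png',im[:,:,::-1]); return im
E
python3 - <<'E'
from look import *
for n in ['scene','top','wrist']:
    snap(n,n+'0'); i=robot.camera_info(n); print(n,{k:(v.round(4).tolist() if hasattr(v,'round') else v) for k,v in i.items()})
print(robot.read_state())
E
```

```text
scene {'intrinsics': [[463.7553, 0.0, 317.3339], [0.0, 463.7553, 200.4995], [0.0, 0.0, 1.0]], 'extrinsics': [[-0.1928, 0.9812, 0.0113, 0.0673], [-0.779, -0.1601, 0.6063, 0.3653], [0.5967, 0.1081, 0.7952, -1.5195], [0.0, 0.0, 0.0, 1.0]]}
top {'intrinsics': [[421.8438, 0.0, 325.8162], [0.0, 421.8438, 202.3479], [0.0, 0.0, 1.0]], 'extrinsics': [[-0.0024, -1.0, 0.0017, 0.0205], [0.9833, -0.002, 0.1819, -0.5759], [-0.1819, 0.0021, 0.9833, -1.0766], [0.0, 0.0, 0.0, 1.0]]}
wrist {'intrinsics': [[315.1481, 0.0, 320.5179], [0.0, 315.1481, 198.0832], [0.0, 0.0, 1.0]], 'tool_from_camera': [[0.0001, 0.9648, 0.2629, 0.0734], [1.0, 0.0003, -0.0013, -0.0005], [-0.0013, 0.2629, -0.9648, -0.1666], [0.0, 0.0, 0.0, 1.0]]}
{'t': 0.15, 'q': array([-1.22838073e+00,  1.31011427e-01,  1.48902178e+00, -1.24200273e-05,
        1.52298536e+00, -8.54202123e-02]), 'dq': array([ 6.49895094e-05, -1.73974871e-03, -2.50619179e-03,  3.91271733e-03,
        8.23762618e-04, -9.01820848e-05]), 'joint_torque': array([ 8.08752702e-05, -5.60476398e+01, -4.92334914e+01,  7.67640816e-02,
        3.04611353e-02, -8.61520289e-05]), 'tool_pos': array([ 0.24880075, -0.545508  ,  0.21781827]), 'orientation': array([-3.06860476e+00, -6.66630129e-01,  3.06206570e-04]), 'force': array([ 0.423888  ,  0.4099268 , -0.12866196]), 'wrist_torque': array([-0.04329423, -0.01716675,  0.01816354]), 'opening': 0.0928991091372186}
```

View pics/scene0.png

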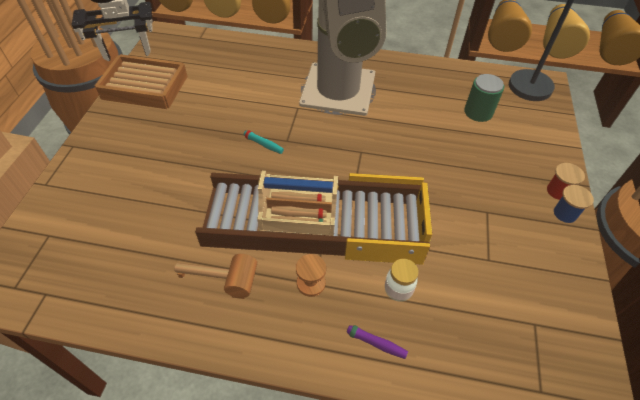

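View pics/top0.png

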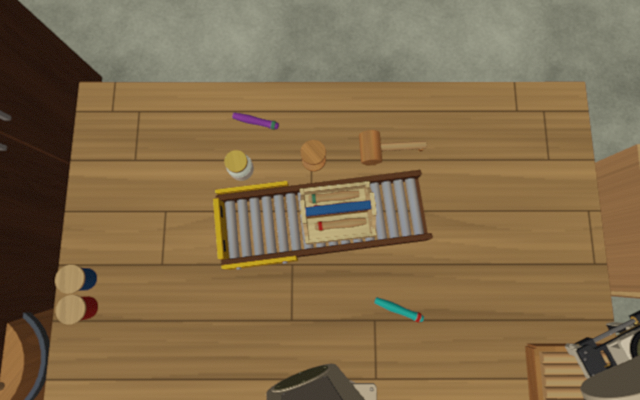

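Top view: the only tote is centred at about (338,212), blue bar (306..370, 208). The yellow stop is at about (219,228), to the left (+y). The purple and turquoise handles lie loose on the bench at (256,121) and (398,309) and are not part of the job. I'll measure next.

```bash
cat > geo.py <<'E'
import numpy as np,cv2
from plant import robot
def ray(name,uv):
    i=robot.camera_info(name);K=np.array(i['intrinsics']);E=np.array(i['extrinsics'])
    d=np.linalg.inv(K)@[uv[0],uv[1],1]; d=np.array([d[0],-d[1],-d[2]])
    R=E[:3,:3];return -R.T@E[:3,3],R.T@d
def onz(name,uv,z):
    c,d=ray(name,uv);return c+d*(z-c[2])/d[2]
def proj(name,p):
    i=robot.camera_info(name);K=np.array(i['intrinsics']);E=np.array(i['extrinsics'])
    c=E[:3,:3]@p+E[:3,3];v=K@[c[0],-c[1],-c[2]];return v[:2]/v[2]
E
python3 - <<'E'
from geo import *
im=cv2.imread('pics/top0.png');cv2.imwrite('pics/top0z.png',cv2.resize(im[140:280,200:440],None,fx=3.3,fy=3.3,interpolation=cv2.INTER_CUBIC))
h=cv2.cvtColor(im,cv2.COLOR_BGR2HSV)
def cs(m):
    c,_=cv2.findContours(m,cv2.RETR_EXTERNAL,cv2.CHAIN_APPROX_NONE)
    return [k for k in c if cv2.contourArea(k)>25]
print('blue')
for c in cs(cv2.inRange(h,(100,120,50),(125,255,255))):
    b=cv2.boxPoints(cv2.minAreaRect(c));print(b.round(1).tolist());print([onz('top',p,.163).round(4).tolist() for p in b])
print('yellow')
for c in cs(cv2.inRange(h,(20,180,120),(30,255,255))):
    b=cv2.boxPoints(cv2.minAreaRect(c));print(b.round(1).tolist(),[onz('top',p,.09).round(4).tolist() for p in b])
E
```

```text
blue
[[82.0, 288.0], [84.0, 268.6000061035156], [96.0999984741211, 269.79998779296875], [94.0, 289.29998779296875]]
[[0.3545, 0.5861, 0.163], [0.399, 0.5859, 0.163], [0.3961, 0.5575, 0.163], [0.3515, 0.5579, 0.163]]
[[305.79998779296875, 207.1999969482422], [369.29998779296875, 200.39999389648438], [370.20001220703125, 208.60000610351562], [306.70001220703125, 215.39999389648438]]
[[0.5438, 0.0676, 0.163], [0.5601, -0.0855, 0.163], [0.5402, -0.0872, 0.163], [0.5239, 0.0654, 0.163]]
yellow
[[220.8000030517578, 264.3999938964844], [295.6000061035156, 254.89999389648438], [296.29998779296875, 260.3999938964844], [221.5, 270.0]] [[0.4107, 0.2841, 0.09], [0.4342, 0.0961, 0.09], [0.4203, 0.0941, 0.09], [0.3969, 0.2818, 0.09]]
[[212.5, 198.1999969482422], [218.1999969482422, 197.6999969482422], [223.39999389648438, 258.79998779296875], [217.6999969482422, 259.29998779296875]] [[0.5806, 0.313, 0.09], [0.5818, 0.2982, 0.09], [0.4247, 0.2781, 0.09], [0.4235, 0.2925, 0.09]]
[[214.8000030517578, 189.1999969482422], [286.79998779296875, 180.3000030517578], [287.3999938964844, 185.1999969482422], [215.39999389648438, 194.0]] [[0.6046, 0.3081, 0.09], [0.6279, 0.1211, 0.09], [0.6148, 0.1194, 0.09], [0.5916, 0.3059, 0.09]]
```

View pics/top0z.png

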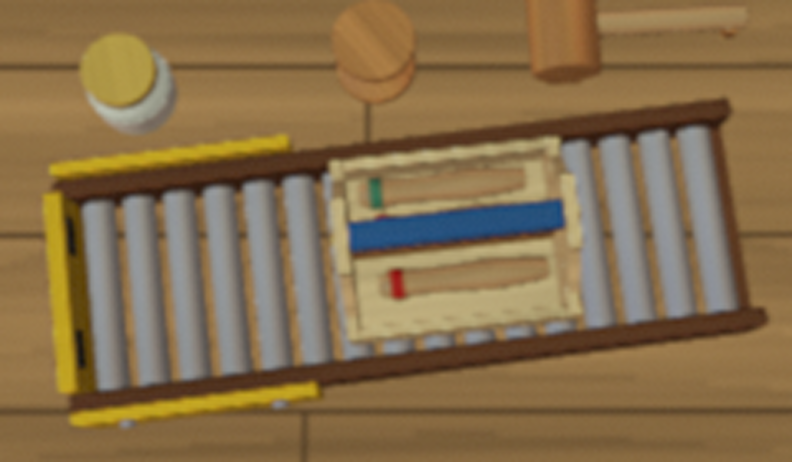

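Call:
send_rows(
  series=[
    {"dx": 2.2, "dy": 2.8, "dz": 0, "wz": 0.09, "fingers": 255},
    {"dx": 2.2, "dy": 2.8, "dz": 0, "wz": 0.09, "fingers": 255},
    {"dx": 2.2, "dy": 2.8, "dz": 0, "wz": 0.09, "fingers": 255},
    {"dx": 2.2, "dy": 2.8, "dz": 0, "wz": 0.09, "fingers": 255},
    {"dx": 2.2, "dy": 2.8, "dz": 0, "wz": 0.09, "fingers": 255},
    {"dx": 2.2, "dy": 2.8, "dz": 0, "wz": 0.09, "fingers": 255},
    {"dx": 2.2, "dy": 2.8, "dz": 0, "wz": 0.09, "fingers": 255},
    {"dx": 2.2, "dy": 2.8, "dz": 0, "wz": 0.09, "fingers": 255},
    {"dx": 2.2, "dy": 2.8, "dz": 0, "wz": 0.09, "fingers": 255},
    {"dx": 2.2, "dy": 2.8, "dz": 0, "wz": 0.09, "fingers": 255},
    {"dx": 2.2, "dy": 2.8, "dz": 0, "wz": 0.09, "fingers": 255},
    {"dx": 2.2, "dy": 2.8, "dz": 0, "wz": 0.09, "fingers": 255},
    {"dx": 2.2, "dy": 2.8, "dz": 0, "wz": 0.09, "fingers": 255},
    {"fingers": 255},
  ],
  newtons=20,
)

```text
schema error: expected keys wx, wy, wz, dx, dy, dz, fingers
```

```bash
cat > st.py <<'E'
from geo import *
from scipy.spatial.transform import Rotation as Ro
s=robot.read_state();R=Ro.from_rotvec(s['orientation']).as_matrix()
print('t',s['t'],'p',s['tool_pos'].round(4),'F',s['force'].round(2),'T',s['wrist_torque'].round(2),'open',round(s['opening'],4))
print('yaw y-axis deg',np.degrees(np.arctan2(R[1,1],R[0,1])).round(2),'z',R[:,2].round(4))
u=np.array([-.1236,.992]);n=np.array([.992,.1236]);d=s['tool_pos'][:2]-[.5135,.198]
print('in bay frame: along',(d@u).round(4),'across',(d@n).round(4))
E
python3 st.py
python3 -c "
from look import *
snap('top','top1');snap('wrist','wr1')"
```

```text
t 0.15 p [ 0.2488 -0.5455  0.2178] F [ 0.42  0.41 -0.13] T [-0.04 -0.02  0.02] open 0.0929
yaw y-axis deg -65.49 z [-5.0e-04  1.3e-03 -1.0e+00]
in bay frame: along -0.7048 across -0.3545
```

Call:
send_rows(
  series=[
    {"wx": 0, "wy": 0, "dx": 2.2, "dy": 2.8, "dz": 0, "wz": 0.09, "fingers": 255},
    {"wx": 0, "wy": 0, "dx": 2.2, "dy": 2.8, "dz": 0, "wz": 0.09, "fingers": 255},
    {"wx": 0, "wy": 0, "dx": 2.2, "dy": 2.8, "dz": 0, "wz": 0.09, "fingers": 255},
    {"wx": 0, "wy": 0, "dx": 2.2, "dy": 2.8, "dz": 0, "wz": 0.09, "fingers": 255},
    {"wx": 0, "wy": 0, "dx": 2.2, "dy": 2.8, "dz": 0, "wz": 0.09, "fingers": 255},
    {"wx": 0, "wy": 0, "dx": 2.2, "dy": 2.8, "dz": 0, "wz": 0.09, "fingers": 255},
    {"wx": 0, "wy": 0, "dx": 2.2, "dy": 2.8, "dz": 0, "wz": 0.09, "fingers": 255},
    {"wx": 0, "wy": 0, "dx": 2.2, "dy": 2.8, "dz": 0, "wz": 0.09, "fingers": 255},
    {"wx": 0, "wy": 0, "dx": 2.2, "dy": 2.8, "dz": 0, "wz": 0.09, "fingers": 255},
    {"wx": 0, "wy": 0, "dx": 2.2, "dy": 2.8, "dz": 0, "wz": 0.09, "fingers": 255},
    {"wx": 0, "wy": 0, "dx": 2.2, "dy": 2.8, "dz": 0, "wz": 0.09, "fingers": 255},
    {"wx": 0, "wy": 0, "dx": 2.2, "dy": 2.8, "dz": 0, "wz": 0.09, "fingers": 255},
    {"wx": 0, "wy": 0, "dx": 2.2, "dy": 2.8, "dz": 0, "wz": 0.09, "fingers": 255},
    {"wx": 0, "wy": 0, "wz": 0, "dx": 0, "dy": 0, "dz": 0, "fingers": 255},
  ],
  newtons=20,
)

```text
t: 1.42
tool_pos: [0.541, -0.1633, 0.2165]
orientation: [2.133, 2.306, 0.0]
force: [0.1, 0.7, 0.9]
opening: 0.0043
```

```bash
python3 st.py
python3 -c "
from look import *
snap('top','top1')"
```

```text
t 1.4167 p [ 0.541  -0.1633  0.2165] F [0.08 0.71 0.94] T [-0.09 -0.08  0.04] open 0.0043
yaw y-axis deg 4.47 z [ 9.e-04 -5.e-04 -1.e+00]
in bay frame: along -0.3618 across -0.0174
```

View pics/top1.png

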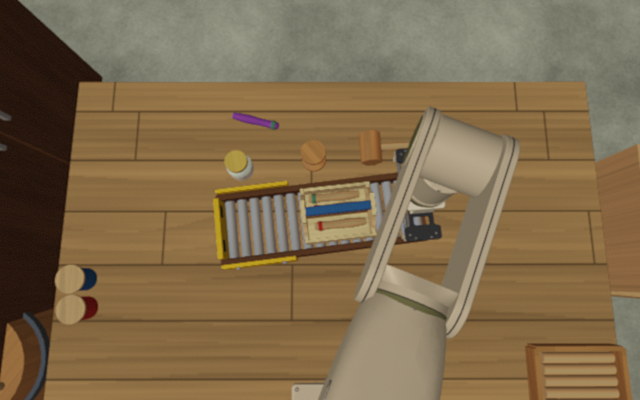

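Call:
send_rows(
  series=[
    {"wx": 0, "wy": 0, "wz": 0.02, "dx": 1.0, "dy": 0.2, "dz": -2, "fingers": 255},
    {"wx": 0, "wy": 0, "wz": 0.02, "dx": 0.9, "dy": 0.2, "dz": -3, "fingers": 255},
    {"wx": 0, "wy": 0, "wz": 0.01, "dx": 0.1, "dy": 0, "dz": -3, "fingers": 255},
    {"wx": 0, "wy": 0, "wz": 0, "dx": 0, "dy": 0, "dz": -2.5, "fingers": 255},
    {"wx": 0, "wy": 0, "wz": 0, "dx": 0, "dy": 0, "dz": -0.9, "fingers": 255},
    {"wx": 0, "wy": 0, "wz": 0, "dx": 0, "dy": 0, "dz": 0, "fingers": 255},
  ],
)

```text
t: 1.97
tool_pos: [0.5596, -0.165, 0.1013]
orientation: [2.081, 2.344, -0.003]
force: [-0.1, -0.5, -0.3]
opening: 0.0003
```

```bash
python3 st.py
python3 -c "
from look import *
snap('wrist','wr1');snap('scene','sc1')"
```

```text
t 1.9667 p [ 0.5596 -0.165   0.1013] F [-0.13 -0.54 -0.27] T [-0.06 -0.06  0.  ] open 0.0003
yaw y-axis deg 6.81 z [ 0.0041 -0.006  -1.    ]
in bay frame: along -0.3658 across 0.0009
```

View pics/wr1.png

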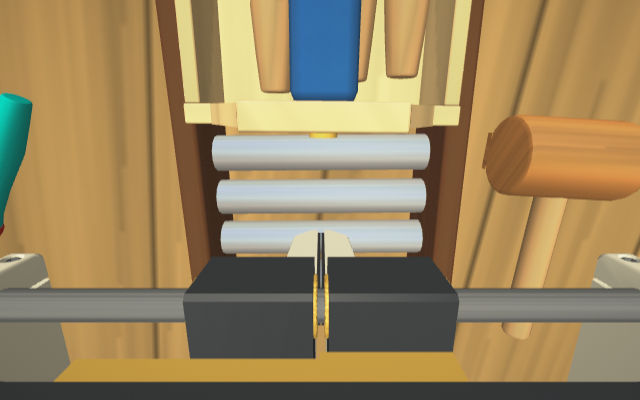

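View pics/sc1.png

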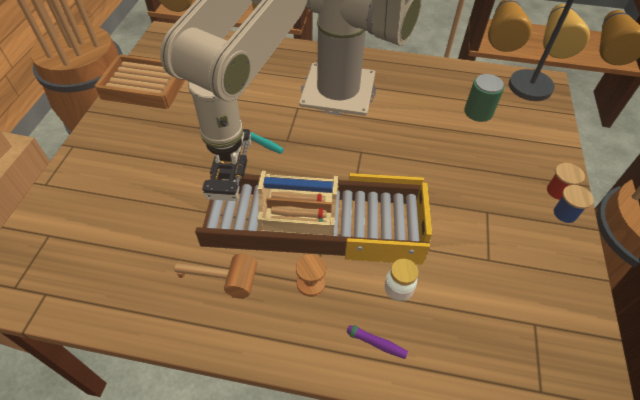

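Wrist view: fingers shut and aligned on the track's middle (320,240), tote's rear board at (320,115) ahead. Starting the gentle push.

Call:
send_rows(
  series=[
    {"wx": 0, "wy": 0, "wz": 0, "dx": -0.1, "dy": 0.8, "dz": 0.1, "fingers": 255},
    {"wx": 0, "wy": 0, "wz": 0, "dx": -0.1, "dy": 0.8, "dz": 0.1, "fingers": 255},
    {"wx": 0, "wy": 0, "wz": 0, "dx": -0.1, "dy": 0.8, "dz": 0, "fingers": 255},
    {"wx": 0, "wy": 0, "wz": 0, "dx": -0.1, "dy": 0.8, "dz": 0, "fingers": 255},
    {"wx": 0, "wy": 0, "wz": 0, "dx": -0.05, "dy": 0.4, "dz": 0, "fingers": 255},
    {"wx": 0, "wy": 0, "wz": 0, "dx": -0.05, "dy": 0.4, "dz": 0, "fingers": 255},
    {"wx": 0, "wy": 0, "wz": 0, "dx": -0.05, "dy": 0.4, "dz": 0, "fingers": 255},
    {"wx": 0, "wy": 0, "wz": 0, "dx": -0.05, "dy": 0.4, "dz": 0, "fingers": 255},
    {"wx": 0, "wy": 0, "wz": 0, "dx": -0.05, "dy": 0.4, "dz": 0, "fingers": 255},
    {"wx": 0, "wy": 0, "wz": 0, "dx": -0.05, "dy": 0.4, "dz": 0, "fingers": 255},
    {"wx": 0, "wy": 0, "wz": 0, "dx": -0.05, "dy": 0.4, "dz": 0, "fingers": 255},
    {"wx": 0, "wy": 0, "wz": 0, "dx": -0.05, "dy": 0.4, "dz": 0, "fingers": 255},
  ],
)

```text
t: 3.07
tool_pos: [0.5571, -0.0975, 0.1162]
orientation: [2.071, 2.33, 0.007]
force: [0.5, -0.4, 0.4]
opening: 0.0002
```

```bash
python3 st.py
python3 -c "
from look import *
snap('wrist','wr2')"
```

```text
t 3.0667 p [ 0.5571 -0.0975  0.1162] F [ 0.49 -0.4   0.41] T [-0.27 -0.06 -0.  ] open 0.0002
yaw y-axis deg 6.74 z [ 0.021  -0.0126 -0.9997]
in bay frame: along -0.2985 across 0.0067
```

View pics/wr2.png

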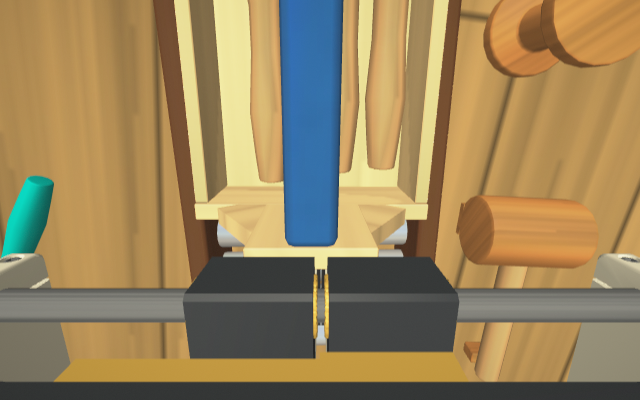

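Call:
send_rows(
  series=[
    {"wx": 0.004, "wy": 0.006, "wz": 0.001, "dx": -0.15, "dy": 0.5, "dz": -0.3, "fingers": 255},
    {"wx": 0.004, "wy": 0.006, "wz": 0.001, "dx": -0.15, "dy": 0.5, "dz": -0.3, "fingers": 255},
    {"wx": 0.004, "wy": 0.006, "wz": 0.001, "dx": -0.15, "dy": 0.5, "dz": -0.3, "fingers": 255},
    {"wx": 0.004, "wy": 0.006, "wz": 0.001, "dx": -0.15, "dy": 0.5, "dz": -0.2, "fingers": 255},
    {"wx": 0.004, "wy": 0.006, "wz": 0.001, "dx": -0.15, "dy": 0.5, "dz": -0.2, "fingers": 255},
    {"wx": 0.003, "wy": 0.004, "wz": 0.001, "dx": -0.15, "dy": 0.5, "dz": -0.1, "fingers": 255},
    {"wx": 0.002, "wy": 0.003, "wz": 0.001, "dx": -0.1, "dy": 0.5, "dz": -0.1, "fingers": 255},
    {"wx": 0.002, "wy": 0.003, "wz": 0.001, "dx": -0.1, "dy": 0.5, "dz": -0.1, "fingers": 255},
  ],
)

```text
t: 3.78
tool_pos: [0.5453, -0.0539, 0.0987]
orientation: [-2.059, -2.335, 0.004]
force: [1.0, -0.5, 1.0]
opening: 0.0004
```

```bash
python3 st.py
python3 -c "
from look import *
snap('wrist','wr3')"
```

```text
t 3.7833 p [ 0.5453 -0.0539  0.0987] F [ 0.98 -0.46  0.97] T [-0.28 -0.2   0.01] open 0.0004
yaw y-axis deg 7.2 z [-0.0226  0.0168 -0.9996]
in bay frame: along -0.2538 across 0.0004
```

View pics/wr3.png

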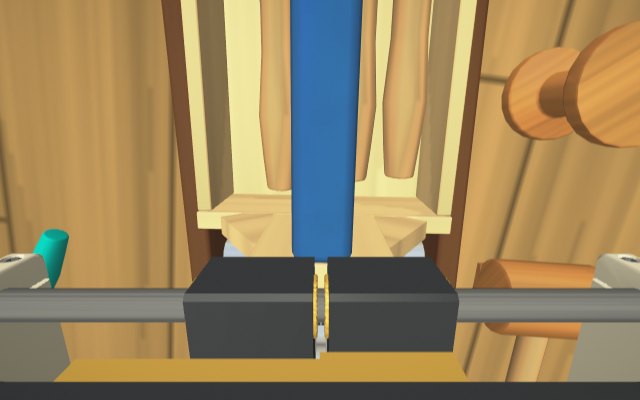

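Call:
send_rows(
  series=[
    {"wx": -0.004, "wy": -0.006, "wz": 0, "dx": -0.06, "dy": 0.55, "dz": 0.1, "fingers": 255},
    {"wx": -0.004, "wy": -0.006, "wz": 0, "dx": -0.07, "dy": 0.55, "dz": 0.1, "fingers": 255},
    {"wx": -0.004, "wy": -0.005, "wz": 0, "dx": -0.07, "dy": 0.55, "dz": 0.1, "fingers": 255},
    {"wx": -0.004, "wy": -0.005, "wz": 0, "dx": -0.07, "dy": 0.55, "dz": 0, "fingers": 255},
    {"wx": 0, "wy": 0, "wz": 0, "dx": -0.07, "dy": 0.55, "dz": 0, "fingers": 255},
    {"wx": 0, "wy": 0, "wz": 0, "dx": -0.07, "dy": 0.55, "dz": 0, "fingers": 255},
    {"wx": 0, "wy": 0, "wz": 0, "dx": -0.07, "dy": 0.55, "dz": 0, "fingers": 255},
    {"wx": 0, "wy": 0, "wz": 0, "dx": -0.07, "dy": 0.55, "dz": 0, "fingers": 255},
    {"wx": 0, "wy": 0, "wz": 0, "dx": -0.07, "dy": 0.55, "dz": 0, "fingers": 255},
    {"wx": 0, "wy": 0, "wz": 0, "dx": -0.07, "dy": 0.55, "dz": 0, "fingers": 255},
  ],
)

```text
t: 4.67
tool_pos: [0.5364, 0.0079, 0.101]
orientation: [-2.077, -2.357, 0.0]
force: [0.5, -1.3, -0.6]
opening: 0.0006
```

```bash
python3 st.py
```

```text
t 4.6667 p [0.5364 0.0079 0.101 ] F [ 0.5  -1.28 -0.61] T [-0.15 -0.16 -0.03] open 0.0006
yaw y-axis deg 7.22 z [-1.e-04  0.e+00 -1.e+00]
in bay frame: along -0.1914 across -0.0008
```

Call:
send_rows(
  series=[
    {"wx": 0, "wy": 0, "wz": 0, "dx": -0.06, "dy": 0.55, "dz": 0, "fingers": 255},
    {"wx": 0, "wy": 0, "wz": 0, "dx": -0.06, "dy": 0.55, "dz": 0, "fingers": 255},
    {"wx": 0, "wy": 0, "wz": 0, "dx": -0.06, "dy": 0.55, "dz": 0, "fingers": 255},
    {"wx": 0, "wy": 0, "wz": 0, "dx": -0.06, "dy": 0.55, "dz": 0, "fingers": 255},
    {"wx": 0, "wy": 0, "wz": 0, "dx": -0.06, "dy": 0.55, "dz": 0, "fingers": 255},
    {"wx": 0, "wy": 0, "wz": 0, "dx": -0.06, "dy": 0.55, "dz": 0, "fingers": 255},
    {"wx": 0, "wy": 0, "wz": 0, "dx": -0.06, "dy": 0.5, "dz": 0, "fingers": 255},
    {"wx": 0, "wy": 0, "wz": 0, "dx": -0.05, "dy": 0.4, "dz": 0, "fingers": 255},
    {"wx": 0, "wy": 0, "wz": 0, "dx": -0.05, "dy": 0.4, "dz": 0, "fingers": 255},
    {"wx": 0, "wy": 0, "wz": 0, "dx": -0.04, "dy": 0.3, "dz": 0, "fingers": 255},
  ],
)

```text
t: 5.5
tool_pos: [0.5296, 0.0627, 0.101]
orientation: [-2.076, -2.356, 0.002]
force: [-0.4, -2.6, -0.0]
opening: 0.0003
```

```bash
python3 st.py
python3 -c "
from look import *
snap('wrist','wr4');snap('scene','sc4')"
```

```text
t 5.5 p [0.5296 0.0627 0.101 ] F [-0.43 -2.57 -0.03] T [-0.22 -0.02  0.01] open 0.0003
yaw y-axis deg 7.24 z [-0.0015 -0.     -1.    ]
in bay frame: along -0.1362 across -0.0008
```

View pics/wr4.png

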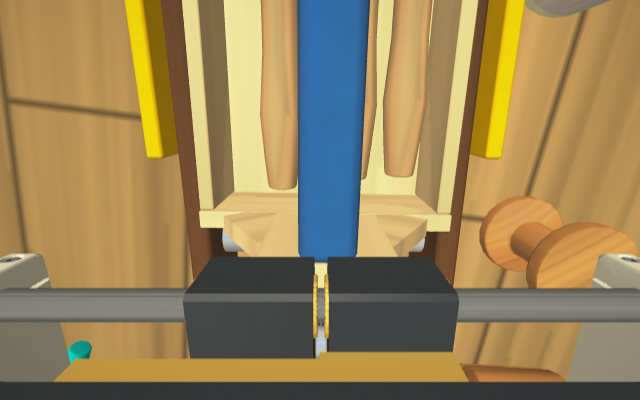

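View pics/sc4.png

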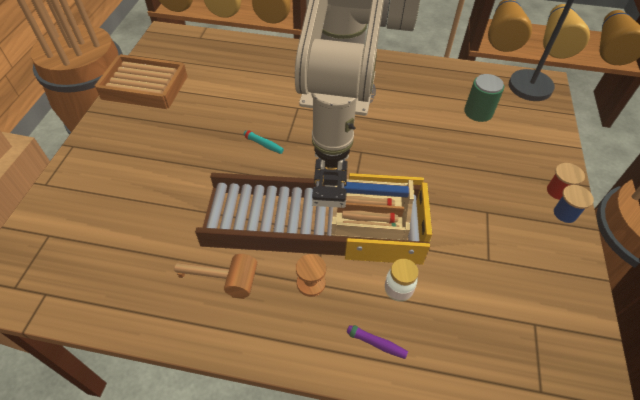

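The tote is nearly in the bay, with one roller still showing before the stop (scene ~413,210). Continuing slowly.

Call:
send_rows(
  series=[
    {"wx": 0, "wy": 0, "wz": 0, "dx": -0.05, "dy": 0.4, "dz": 0, "fingers": 255},
    {"wx": 0, "wy": 0, "wz": 0, "dx": -0.05, "dy": 0.4, "dz": 0, "fingers": 255},
    {"wx": 0, "wy": 0, "wz": 0, "dx": -0.05, "dy": 0.4, "dz": 0, "fingers": 255},
    {"wx": 0, "wy": 0, "wz": 0, "dx": -0.05, "dy": 0.4, "dz": 0, "fingers": 255},
    {"wx": 0, "wy": 0, "wz": 0, "dx": -0.04, "dy": 0.3, "dz": 0, "fingers": 255},
    {"wx": 0, "wy": 0, "wz": 0, "dx": -0.04, "dy": 0.3, "dz": 0, "fingers": 255},
    {"wx": 0, "wy": 0, "wz": 0, "dx": -0.03, "dy": 0.2, "dz": 0, "fingers": 255},
    {"wx": 0, "wy": 0, "wz": 0, "dx": -0.03, "dy": 0.2, "dz": 0, "fingers": 255},
  ],
)

```text
t: 6.27
tool_pos: [0.5262, 0.0907, 0.1011]
orientation: [-2.077, -2.356, 0.001]
force: [0.8, -0.8, 0.3]
opening: 0.0005
```

```bash
python3 st.py
```

```text
t 6.2667 p [0.5262 0.0907 0.1011] F [ 0.77 -0.79  0.34] T [-0.2  -0.13 -0.01] open 0.0005
yaw y-axis deg 7.21 z [-9.e-04 -1.e-04 -1.e+00]
in bay frame: along -0.108 across -0.0007
```

Call:
send_rows(
  series=[
    {"wx": 0, "wy": 0, "wz": 0, "dx": -0.03, "dy": 0.2, "dz": 0, "fingers": 255},
    {"wx": 0, "wy": 0, "wz": 0, "dx": -0.03, "dy": 0.2, "dz": 0, "fingers": 255},
    {"wx": 0, "wy": 0, "wz": 0, "dx": -0.03, "dy": 0.2, "dz": 0, "fingers": 255},
    {"wx": 0, "wy": 0, "wz": 0, "dx": -0.03, "dy": 0.2, "dz": 0, "fingers": 255},
  ],
)

```text
t: 6.6
tool_pos: [0.5251, 0.0995, 0.1011]
orientation: [-2.077, -2.357, 0.001]
force: [3.6, -6.1, 1.5]
opening: 0.0005
```

```bash
python3 st.py
python3 -c "
from look import *
im=snap('scene','sc5');cv2.imwrite('pics/sc5z.png',cv2.resize(im[150:270,290:450,::-1],None,fx=4.5,fy=4.5,interpolation=cv2.INTER_CUBIC))"
```

```text
t 6.6 p [0.5251 0.0995 0.1011] F [ 3.6  -6.11  1.55] T [-1.24 -0.7  -0.18] open 0.0005
yaw y-axis deg 7.21 z [-4.e-04 -2.e-04 -1.e+00]
in bay frame: along -0.0991 across -0.0007
```

View pics/sc5z.png

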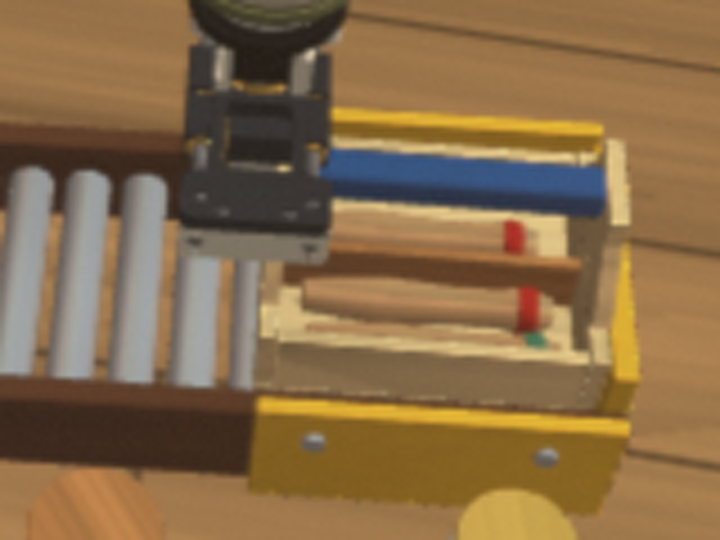

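Call:
send_rows(
  series=[
    {"wx": 0, "wy": 0, "wz": 0, "dx": -0.03, "dy": 0.2, "dz": 0, "fingers": 255},
    {"wx": 0, "wy": 0, "wz": 0, "dx": -0.03, "dy": 0.2, "dz": 0, "fingers": 255},
  ],
)

```text
t: 6.82
tool_pos: [0.527, 0.1008, 0.1024]
orientation: [2.074, 2.35, -0.001]
force: [5.0, -9.4, -0.8]
opening: 0.0004
```

```bash
python3 st.py
```

```text
t 6.8167 p [0.527  0.1008 0.1024] F [ 5.01 -9.45 -0.84] T [-1.48 -0.78 -0.12] open 0.0004
yaw y-axis deg 7.14 z [ 0.0049 -0.0052 -1.    ]
in bay frame: along -0.0981 across 0.0014
```

Firmly home (9 N reaction, no advance). Backing off, then up.

Call:
send_rows(
  series=[
    {"wx": 0, "wy": 0, "wz": 0, "dx": 0.06, "dy": -0.5, "dz": 0, "fingers": 255},
    {"wx": 0, "wy": 0, "wz": 0, "dx": 0.12, "dy": -1.0, "dz": 0, "fingers": 255},
    {"wx": 0, "wy": 0, "wz": 0, "dx": 0.12, "dy": -1.0, "dz": 0, "fingers": 255},
    {"wx": 0, "wy": 0, "wz": 0, "dx": 0.12, "dy": -1.0, "dz": 0, "fingers": 255},
    {"wx": 0, "wy": 0, "wz": 0, "dx": 0, "dy": -0.5, "dz": 2, "fingers": 255},
    {"wx": 0, "wy": 0, "wz": 0, "dx": 0, "dy": 0, "dz": 3, "fingers": 150},
    {"wx": 0, "wy": 0, "wz": 0, "dx": 0, "dy": 0, "dz": 3, "fingers": 0},
    {"wx": 0, "wy": 0, "wz": 0, "dx": 0, "dy": 0, "dz": 3, "fingers": 0},
    {"wx": 0, "wy": 0, "wz": 0, "dx": 0, "dy": 0, "dz": 3, "fingers": 0},
    {"wx": 0, "wy": 0, "wz": 0, "dx": 0, "dy": 0, "dz": 1, "fingers": 0},
    {"wx": 0, "wy": 0, "wz": 0, "dx": 0, "dy": 0, "dz": 0, "fingers": 0},
  ],
)

```text
t: 7.73
tool_pos: [0.5262, 0.0513, 0.2544]
orientation: [-2.081, -2.35, 0.01]
force: [0.2, -0.3, -0.4]
opening: 0.036
```

```bash
python3 st.py
python3 -c "
from look import *
im=snap('scene','sc6');cv2.imwrite('pics/sc6z.png',cv2.resize(im[150:270,290:450,::-1],None,fx=4.5,fy=4.5,interpolation=cv2.INTER_CUBIC))
snap('wrist','wr6')"
```

```text
t 7.7333 p [0.5262 0.0513 0.2544] F [ 0.21 -0.27 -0.43] T [ 0.02 -0.07 -0.03] open 0.036
yaw y-axis deg 6.94 z [-0.0059 -0.0031 -1.    ]
in bay frame: along -0.1471 across -0.0055
```

View pics/sc6z.png

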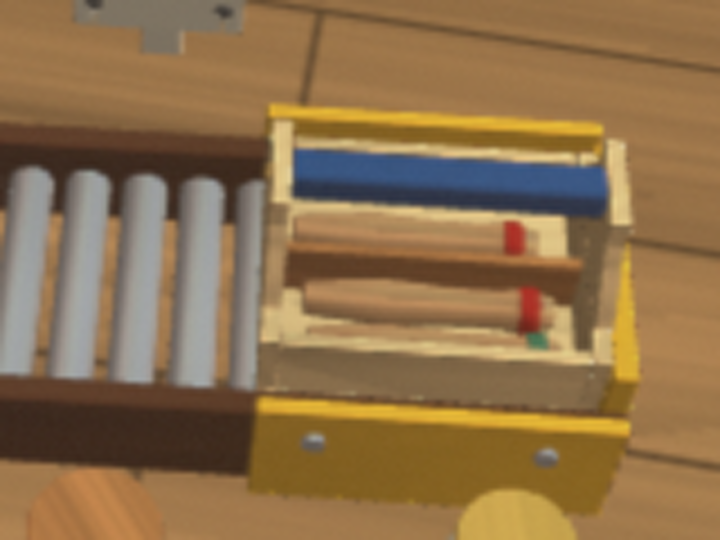

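View pics/wr6.png

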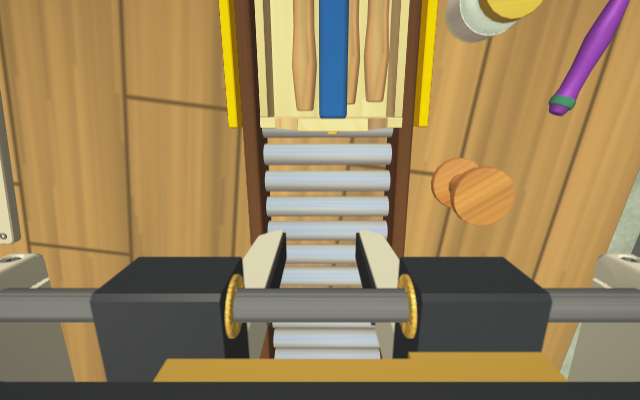

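Scene crop: the tote's front board is flush on the yellow stop (620,150 → 610,400). Moving over the bar with fingers open.

Call:
send_rows(
  series=[
    {"wx": 0.003, "wy": -0.006, "wz": 0.004, "dx": -0.1, "dy": 1.5, "dz": 0, "fingers": 0},
    {"wx": 0, "wy": 0, "wz": 0, "dx": -0.2, "dy": 2.5, "dz": 0, "fingers": 0},
    {"wx": 0, "wy": 0, "wz": 0, "dx": -0.3, "dy": 3, "dz": 0, "fingers": 0},
    {"wx": 0, "wy": 0, "wz": 0, "dx": -0.3, "dy": 3, "dz": 0, "fingers": 0},
    {"wx": 0, "wy": 0, "wz": 0, "dx": -0.3, "dy": 2.5, "dz": 0, "fingers": 0},
    {"wx": 0, "wy": 0, "wz": 0, "dx": -0.1, "dy": 1.5, "dz": 0, "fingers": 0},
    {"wx": 0, "wy": 0, "wz": 0, "dx": 0, "dy": 0, "dz": 0, "fingers": 0},
    {"wx": 0, "wy": 0, "wz": 0, "dx": 0, "dy": 0, "dz": 0, "fingers": 0},
  ],
)

```text
t: 8.5
tool_pos: [0.5031, 0.193, 0.2301]
orientation: [-2.069, -2.338, 0.039]
force: [1.6, -0.7, -0.0]
opening: 0.0918
```

```bash
python3 st.py
python3 - <<'E'
from look import *
from geo import *
from scipy.spatial.transform import Rotation as Ro
s=robot.read_state();im=snap('wrist','wr7');snap('top','top7')
h=cv2.cvtColor(im[:,:,::-1].copy(),cv2.COLOR_BGR2HSV)
m=cv2.inRange(h,(100,120,50),(125,255,255))
i=robot.camera_info('wrist');K=np.array(i['intrinsics']);T=np.array(i['tool_from_camera'])
W=np.eye(4);W[:3,:3]=Ro.from_rotvec(s['orientation']).as_matrix();W[:3,3]=s['tool_pos'];M=W@T
Ri=W[:3,:3]
for v in range(0,260,15):
    us=np.where(m[v])[0]
    us=us[(us>200)&(us<440)]
    if len(us)<8: continue
    o=[]
    for u in (us.min(),us.max()):
        d=np.linalg.inv(K)@[u,v,1];d=M[:3,:3]@[d[0],-d[1],-d[2]];p=M[:3,3]+d*(.163-M[2,3])/d[2]
        o.append((Ri.T@(p-W[:3,3]))[:2])
    print(v,us.min(),us.max(),'tool xy mm',np.array(o).round(4).tolist(), 'mid y',((o[0]+o[1])/2*1000).round(1))
E
```

```text
t 8.5 p [0.5031 0.193  0.2301] F [ 1.58 -0.69 -0.02] T [-0.04 -0.1   0.  ] open 0.0918
yaw y-axis deg 6.98 z [-0.0309 -0.0056 -0.9995]
in bay frame: along -0.0037 across -0.011
105 330 359 tool xy mm [[0.0781, 0.0072], [0.0781, 0.0277]] mid y [78.1 17.5]
120 330 358 tool xy mm [[0.0678, 0.0073], [0.0678, 0.0273]] mid y [67.8 17.3]
135 330 358 tool xy mm [[0.0572, 0.0074], [0.0572, 0.0277]] mid y [57.2 17.5]
150 329 357 tool xy mm [[0.0463, 0.0067], [0.0464, 0.0273]] mid y [46.3 17. ]
165 329 357 tool xy mm [[0.0352, 0.0068], [0.0353, 0.0276]] mid y [35.2 17.2]
180 329 356 tool xy mm [[0.0237, 0.0069], [0.0239, 0.0272]] mid y [23.8 17. ]
195 329 356 tool xy mm [[0.012, 0.007], [0.0122, 0.0276]] mid y [12.1 17.3]
210 329 355 tool xy mm [[-0.0001, 0.007], [0.0001, 0.0272]] mid y [ 0.  17.1]
225 329 355 tool xy mm [[-0.0124, 0.0071], [-0.0122, 0.0275]] mid y [-12.3  17.3]
240 329 354 tool xy mm [[-0.0251, 0.0072], [-0.0249, 0.0271]] mid y [-25.   17.2]
255 329 354 tool xy mm [[-0.0382, 0.0073], [-0.0379, 0.0275]] mid y [-38.   17.4]
```

View pics/wr7.png

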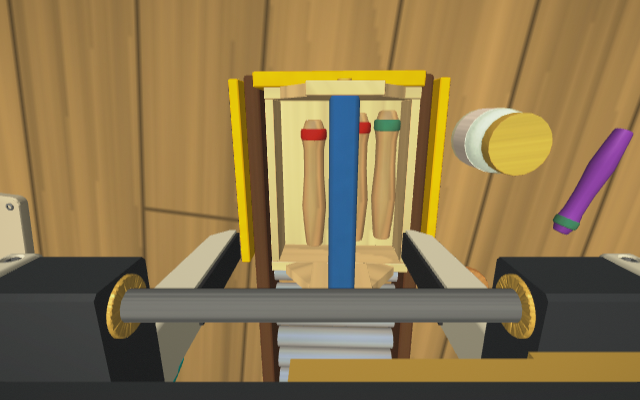

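View pics/top7.png

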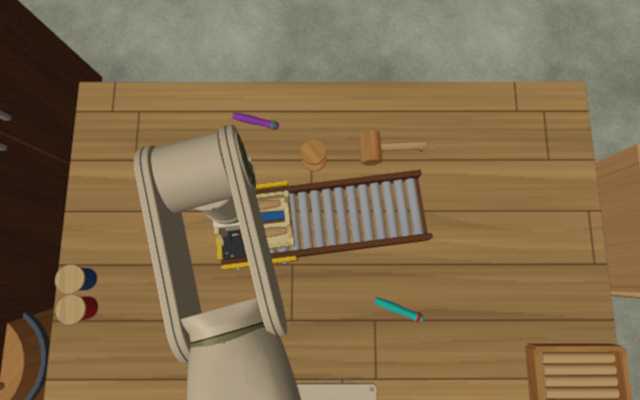

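Wrist view: bar (330-358) is 15 mm off in +x and parallel to the tool. One red handle is at (313,185), with red (365) and green (386,175) in the other compartment. All three are inside and the tote is at the stop. Re-centring and levelling.

Call:
send_rows(
  series=[
    {"wx": 0.002, "wy": -0.011, "wz": 0.001, "dx": 0.5, "dy": 0.2, "dz": 0, "fingers": 0},
    {"wx": 0.002, "wy": -0.01, "wz": 0.001, "dx": 0.5, "dy": 0.1, "dz": 0, "fingers": 0},
    {"wx": 0.001, "wy": -0.01, "wz": 0, "dx": 0.45, "dy": 0.1, "dz": 0, "fingers": 0},
    {"wx": 0, "wy": 0, "wz": 0, "dx": 0, "dy": 0, "dz": 0, "fingers": 0},
    {"wx": 0, "wy": 0, "wz": 0, "dx": 0, "dy": 0, "dz": 0, "fingers": 0},
  ],
)

```text
t: 9.02
tool_pos: [0.5204, 0.1924, 0.2296]
orientation: [2.085, 2.346, 0.002]
force: [-0.3, -0.1, -0.4]
opening: 0.0926
```

```bash
cat > bar.py <<'E'
from look import *
from geo import *
from scipy.spatial.transform import Rotation as Ro
def bar(name,z=.163):
    s=robot.read_state();im=snap('wrist',name)
    h=cv2.cvtColor(im[:,:,::-1].copy(),cv2.COLOR_BGR2HSV)
    m=cv2.inRange(h,(100,120,50),(125,255,255))
    i=robot.camera_info('wrist');K=np.array(i['intrinsics']);T=np.array(i['tool_from_camera'])
    W=np.eye(4);W[:3,:3]=Ro.from_rotvec(s['orientation']).as_matrix();W[:3,3]=s['tool_pos'];M=W@T
    a=W[:2,1]/np.linalg.norm(W[:2,1]);b=np.array([-a[1],a[0]])
    r=[]
    for v in range(0,400):
        us=np.where(m[v])[0];us=us[(us>200)&(us<440)]
        if len(us)<8: continue
        o=[]
        for u in (us.min()-.0,us.max()+1.):
            d=np.linalg.inv(K)@[u,v,1];d=M[:3,:3]@[d[0],-d[1],-d[2]];p=M[:3,3]+d*(z-M[2,3])/d[2];q=p[:2]-W[:2,3]
            o.append([q@b,q@a])
        r.append(np.mean(o,0))
    r=np.array(r)*1000;f=np.polyfit(r[:,0],r[:,1],1)
    print('bar far end along',r[:,0].max().round(1),'near',r[:,0].min().round(1),'lateral at TCP mm',f[1].round(1),'yaw err deg',np.degrees(np.arctan(f[0])).round(2))
E
python3 st.py; python3 -c "
from bar import *
bar('wr8')"
```

```text
t 9.0167 p [0.5204 0.1924 0.2296] F [-0.27 -0.14 -0.43] T [-0.06 -0.06 -0.01] open 0.0926
yaw y-axis deg 6.73 z [ 0.0035 -0.0011 -1.    ]
in bay frame: along -0.0064 across 0.0061
bar far end along 86.8 near -67.2 lateral at TCP mm -1.4 yaw err deg -0.23
```

Call:
send_rows(
  series=[
    {"wx": 0.001, "wy": 0.003, "wz": 0.004, "dx": -0.1, "dy": 0.4, "dz": -1, "fingers": 0},
    {"wx": 0, "wy": 0, "wz": 0, "dx": -0.1, "dy": 0.3, "dz": -1, "fingers": 0},
    {"wx": 0, "wy": 0, "wz": 0, "dx": 0, "dy": 0, "dz": -1, "fingers": 0},
    {"wx": 0, "wy": 0, "wz": 0, "dx": 0, "dy": 0, "dz": 0, "fingers": 0},
    {"wx": 0, "wy": 0, "wz": 0, "dx": 0, "dy": 0, "dz": 0, "fingers": 0},
  ],
)

```text
t: 9.48
tool_pos: [0.5178, 0.2, 0.1961]
orientation: [-2.082, -2.352, -0.0]
force: [0.8, -0.0, -0.5]
opening: 0.0929
```

```bash
python3 st.py; python3 -c "
from bar import *
bar('wr9')"
```

```text
t 9.4833 p [0.5178 0.2    0.1961] F [ 0.78 -0.02 -0.53] T [ 0.01 -0.14  0.02] open 0.0929
yaw y-axis deg 6.97 z [-1.e-04  1.e-04 -1.e+00]
in bay frame: along 0.0014 across 0.0045
bar far end along 79.2 near -78.3 lateral at TCP mm 0.2 yaw err deg -0.02
```

Well centred (±80 mm, 0.2 mm lateral). Descending to the bar.

Call:
send_rows(
  series=[
    {"wx": 0, "wy": 0, "wz": 0, "dx": 0, "dy": 0, "dz": -1, "fingers": 0},
    {"wx": 0, "wy": 0, "wz": 0, "dx": 0, "dy": 0, "dz": -1.5, "fingers": 0},
    {"wx": 0, "wy": 0, "wz": 0, "dx": 0, "dy": 0, "dz": -1.5, "fingers": 0},
    {"wx": 0, "wy": 0, "wz": 0, "dx": 0, "dy": 0, "dz": -1, "fingers": 0},
    {"wx": 0, "wy": 0, "wz": 0, "dx": 0, "dy": 0, "dz": -0.6, "fingers": 0},
    {"wx": 0, "wy": 0, "wz": 0, "dx": 0, "dy": 0, "dz": 0, "fingers": 0},
    {"wx": 0, "wy": 0, "wz": 0, "dx": 0, "dy": 0, "dz": 0, "fingers": 0},
  ],
)

```text
t: 10.12
tool_pos: [0.5179, 0.2, 0.1365]
orientation: [2.082, 2.352, 0.001]
force: [0.5, -0.0, -0.4]
opening: 0.0932
```

```bash
python3 st.py; python3 -c "
from bar import *
bar('wr10')"
```

```text
t 10.1167 p [0.5179 0.2    0.1365] F [ 0.47 -0.02 -0.35] T [ 0.04 -0.1   0.04] open 0.0932
yaw y-axis deg 6.98 z [ 1.e-03  2.e-04 -1.e+00]
in bay frame: along 0.0014 across 0.0046
bar far end along 79.5 near -53.0 lateral at TCP mm -0.0 yaw err deg -0.05
```

View pics/wr10.png

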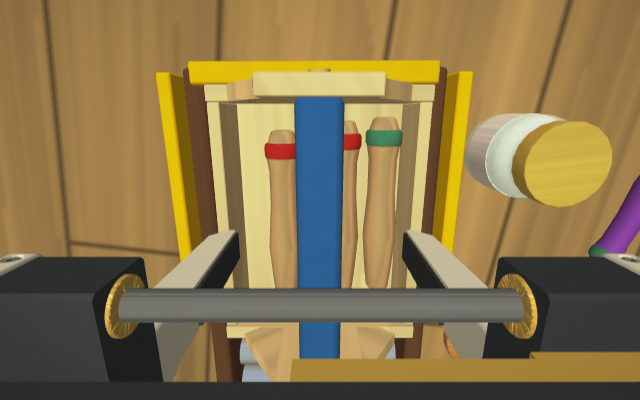

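Bar (297–343) is centred between the open fingers. Going down a further 3 mm and closing.

Call:
send_rows(
  series=[
    {"wx": 0, "wy": 0, "wz": 0, "dx": 0, "dy": 0, "dz": -0.3, "fingers": 60},
    {"wx": 0, "wy": 0, "wz": 0, "dx": 0, "dy": 0, "dz": 0, "fingers": 120},
    {"wx": 0, "wy": 0, "wz": 0, "dx": 0, "dy": 0, "dz": 0, "fingers": 160},
    {"wx": 0, "wy": 0, "wz": 0, "dx": 0, "dy": 0, "dz": 0, "fingers": 180},
    {"wx": 0, "wy": 0, "wz": 0, "dx": 0, "dy": 0, "dz": 0, "fingers": 255},
    {"wx": 0, "wy": 0, "wz": 0, "dx": 0, "dy": 0, "dz": 0, "fingers": 255},
    {"wx": 0, "wy": 0, "wz": 0, "dx": 0, "dy": 0, "dz": 0, "fingers": 255},
    {"wx": 0, "wy": 0, "wz": 0, "dx": 0, "dy": 0, "dz": 0, "fingers": 255},
    {"wx": 0, "wy": 0, "wz": 0, "dx": 0, "dy": 0, "dz": 0, "fingers": 255},
    {"wx": 0, "wy": 0, "wz": 0, "dx": 0, "dy": 0, "dz": 0, "fingers": 255},
  ],
  newtons=50,
)

```text
t: 11.0
tool_pos: [0.5203, 0.2006, 0.1373]
orientation: [2.079, 2.35, 0.009]
force: [-0.2, 1.0, -1.3]
opening: 0.0307
```

```bash
python3 st.py
```

```text
t 11.0 p [0.5203 0.2006 0.1373] F [-0.21  0.95 -1.31] T [-0.09 -0.12 -0.01] open 0.0307
yaw y-axis deg 6.98 z [ 0.007   0.0019 -1.    ]
in bay frame: along 0.0018 across 0.007
```

Call:
send_rows(
  series=[
    {"wx": 0.001, "wy": 0.005, "wz": 0, "dx": -0.2, "dy": 0, "dz": -0.3, "fingers": 175},
    {"wx": 0, "wy": 0, "wz": 0, "dx": 0, "dy": 0, "dz": 0, "fingers": 255},
    {"wx": 0, "wy": 0, "wz": 0, "dx": 0, "dy": 0, "dz": 0, "fingers": 255},
    {"wx": 0, "wy": 0, "wz": 0, "dx": 0, "dy": 0, "dz": 0, "fingers": 255},
    {"wx": 0, "wy": 0, "wz": 0, "dx": 0, "dy": 0, "dz": 0, "fingers": 255},
    {"wx": 0, "wy": 0, "wz": 0, "dx": 0, "dy": 0, "dz": 0, "fingers": 255},
  ],
)

```text
t: 11.5
tool_pos: [0.5174, 0.2006, 0.1339]
orientation: [-2.081, -2.351, -0.003]
force: [-1.3, -0.4, 0.1]
opening: 0.0215
```

```bash
python3 st.py;  python3 -c "
from bar import *
bar('wr11');im=snap('scene','sc11');cv2.imwrite('pics/sc11z.png',cv2.resize(im[150:270,290:450,::-1],None,fx=4.5,fy=4.5,interpolation=cv2.INTER_CUBIC))"
```

```text
t 11.5 p [0.5174 0.2006 0.1339] F [-1.28 -0.43  0.13] T [-0.04 -0.05 -0.05] open 0.0215
yaw y-axis deg 6.99 z [ 1.0e-04  2.8e-03 -1.0e+00]
in bay frame: along 0.0021 across 0.0042
bar far end along 78.5 near -50.6 lateral at TCP mm 0.6 yaw err deg -0.02
```

View pics/wr11.png

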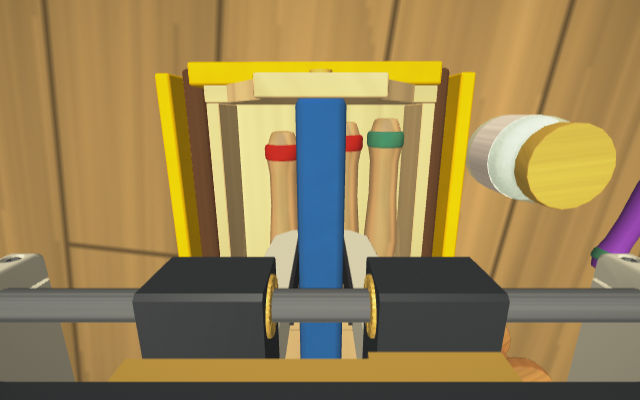

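View pics/sc11z.png

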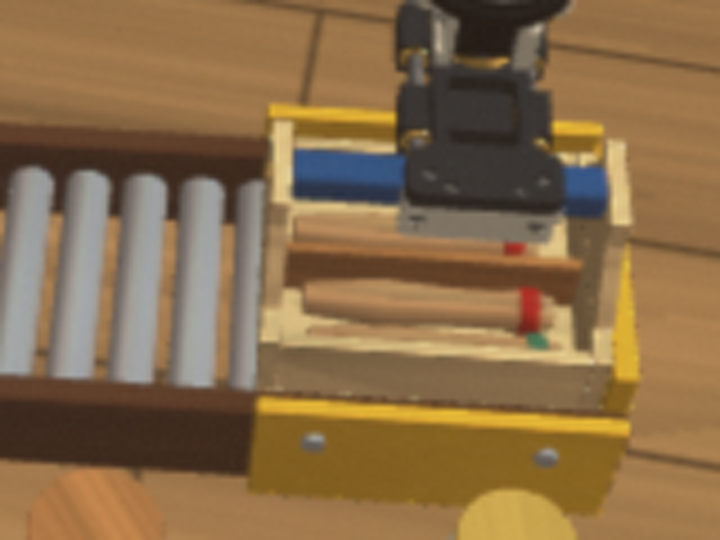

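Gripped (21.5 mm), with the tote still home at the stop. Lifting slowly.

Call:
send_rows(
  series=[
    {"wx": 0, "wy": 0, "wz": 0, "dx": 0, "dy": 0, "dz": 0.3, "fingers": 255},
    {"wx": 0, "wy": 0, "wz": 0, "dx": 0, "dy": 0, "dz": 0.4, "fingers": 255},
    {"wx": 0, "wy": 0, "wz": 0, "dx": 0, "dy": 0, "dz": 0.4, "fingers": 255},
    {"wx": 0, "wy": 0, "wz": 0, "dx": 0, "dy": 0, "dz": 0.4, "fingers": 255},
    {"wx": 0, "wy": 0, "wz": 0, "dx": 0, "dy": 0, "dz": 0.3, "fingers": 255},
  ],
)

```text
t: 12.02
tool_pos: [0.5142, 0.1996, 0.1486]
orientation: [-2.078, -2.348, 0.008]
force: [0.9, -0.1, -5.5]
opening: 0.0214
```

```bash
python3 st.py;  python3 -c "
from bar import *
bar('wr12');im=snap('scene','sc12');cv2.imwrite('pics/sc12z.png',cv2.resize(im[150:270,290:450,::-1],None,fx=4.5,fy=4.5,interpolation=cv2.INTER_CUBIC))"
```

```text
t 12.0167 p [0.5142 0.1996 0.1486] F [ 0.9  -0.07 -5.52] T [-0.05 -0.12  0.03] open 0.0214
yaw y-axis deg 6.98 z [-8.2e-03  4.0e-04 -1.0e+00]
in bay frame: along 0.0015 across 0.0009
bar far end along 79.1 near -63.8 lateral at TCP mm 0.8 yaw err deg -0.02
```

View pics/sc12z.png

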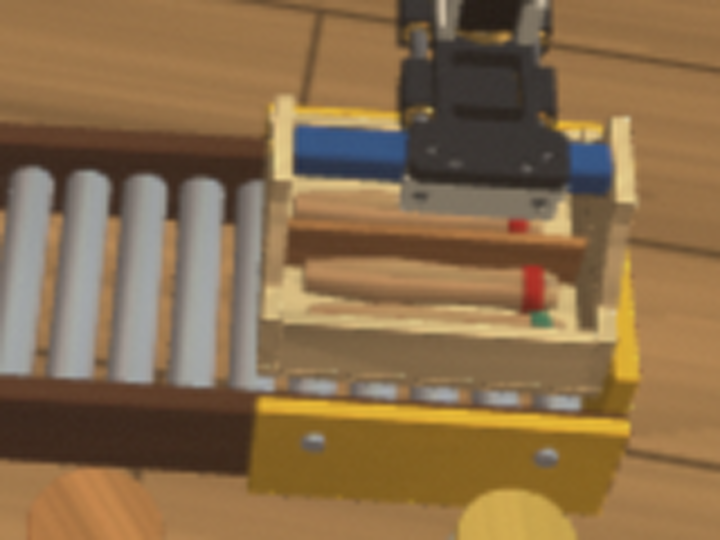

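The tote is off the rollers by 15 mm, level, and the load reads 5.5 N. Continuing with small drift corrections.

Call:
send_rows(
  series=[
    {"wx": 0, "wy": -0.002, "wz": 0, "dx": 0.05, "dy": 0, "dz": 0.4, "fingers": 255},
    {"wx": 0, "wy": -0.002, "wz": 0, "dx": 0.05, "dy": 0, "dz": 0.5, "fingers": 255},
    {"wx": 0, "wy": -0.002, "wz": 0, "dx": 0.05, "dy": 0, "dz": 0.5, "fingers": 255},
    {"wx": 0, "wy": -0.001, "wz": 0, "dx": 0.05, "dy": 0, "dz": 0.5, "fingers": 255},
    {"wx": 0, "wy": -0.001, "wz": 0, "dx": 0.05, "dy": 0, "dz": 0.5, "fingers": 255},
    {"wx": 0, "wy": 0, "wz": 0, "dx": 0.05, "dy": 0, "dz": 0.5, "fingers": 255},
    {"wx": 0, "wy": 0, "wz": 0, "dx": 0, "dy": 0, "dz": 0.5, "fingers": 255},
    {"wx": 0, "wy": 0, "wz": 0, "dx": 0, "dy": 0, "dz": 0.4, "fingers": 255},
  ],
)

```text
t: 12.78
tool_pos: [0.5175, 0.1996, 0.1904]
orientation: [2.082, 2.352, 0.002]
force: [0.1, 0.1, -6.1]
opening: 0.0219
```

```bash
python3 st.py
```

```text
t 12.7833 p [0.5175 0.1996 0.1904] F [ 0.07  0.1  -6.06] T [-0.01 -0.07 -0.01] open 0.0219
yaw y-axis deg 6.98 z [ 1.1e-03  5.0e-04 -1.0e+00]
in bay frame: along 0.0011 across 0.0042
```

Call:
send_rows(
  series=[
    {"wx": 0, "wy": 0, "wz": 0, "dx": 0, "dy": 0, "dz": 0.4, "fingers": 255},
    {"wx": 0, "wy": 0, "wz": 0, "dx": 0, "dy": 0, "dz": 0.5, "fingers": 255},
    {"wx": 0, "wy": 0, "wz": 0, "dx": 0, "dy": 0, "dz": 0.5, "fingers": 255},
    {"wx": 0, "wy": 0, "wz": 0, "dx": 0, "dy": 0, "dz": 0.5, "fingers": 255},
    {"wx": 0, "wy": 0, "wz": 0, "dx": 0, "dy": 0, "dz": 0.5, "fingers": 255},
    {"wx": 0, "wy": 0, "wz": 0, "dx": 0, "dy": 0, "dz": 0.5, "fingers": 255},
    {"wx": 0, "wy": 0, "wz": 0, "dx": 0, "dy": 0, "dz": 0.4, "fingers": 255},
    {"wx": 0, "wy": 0, "wz": 0, "dx": 0, "dy": 0, "dz": 0.3, "fingers": 255},
    {"wx": 0, "wy": 0, "wz": 0, "dx": 0, "dy": 0, "dz": 0.2, "fingers": 255},
    {"wx": 0, "wy": 0, "wz": 0, "dx": 0, "dy": 0, "dz": 0, "fingers": 255},
    {"wx": 0, "wy": 0, "wz": 0, "dx": 0, "dy": 0, "dz": 0, "fingers": 255},
  ],
)

```text
t: 13.7
tool_pos: [0.5181, 0.1998, 0.2343]
orientation: [2.081, 2.351, 0.005]
force: [0.5, 0.3, -6.3]
opening: 0.0212
```

```bash
python3 st.py
```

```text
t 13.7 p [0.5181 0.1998 0.2343] F [ 0.54  0.27 -6.32] T [-0.06 -0.08 -0.01] open 0.0212
yaw y-axis deg 6.98 z [ 0.0032  0.0011 -1.    ]
in bay frame: along 0.0012 across 0.0048
```

Lift is 100 mm (0.1339 → 0.2343). Settling for a few rows, then checking.

Call:
send_rows(
  series=[
    {"wx": 0.001, "wy": 0.003, "wz": 0, "dx": 0, "dy": 0, "dz": 0, "fingers": 255},
    {"wx": 0, "wy": 0, "wz": 0, "dx": 0, "dy": 0, "dz": 0, "fingers": 255},
    {"wx": 0, "wy": 0, "wz": 0, "dx": 0, "dy": 0, "dz": 0, "fingers": 255},
    {"wx": 0, "wy": 0, "wz": 0, "dx": 0, "dy": 0, "dz": 0, "fingers": 255},
    {"wx": 0, "wy": 0, "wz": 0, "dx": 0, "dy": 0, "dz": 0, "fingers": 255},
    {"wx": 0, "wy": 0, "wz": 0, "dx": 0, "dy": 0, "dz": 0, "fingers": 255},
  ],
)

```text
t: 14.2
tool_pos: [0.5174, 0.1996, 0.2327]
orientation: [-2.08, -2.35, 0.001]
force: [-1.0, 0.1, -6.8]
opening: 0.0215
```

```bash
python3 st.py;  python3 -c "
from bar import *
bar('wr13',.263);im=snap('scene','sc13');cv2.imwrite('pics/sc13z.png',cv2.resize(im[100:290,160:450,::-1],None,fx=2.7,fy=2.7,interpolation=cv2.INTER_CUBIC))
print(np.abs(robot.read_state()['dq']).max())"; python3 st.py
```

```text
t 14.2 p [0.5174 0.1996 0.2327] F [-0.97  0.09 -6.82] T [-0.03 -0.04 -0.01] open 0.0215
yaw y-axis deg 6.98 z [-0.0026  0.0016 -1.    ]
in bay frame: along 0.0011 across 0.0041
bar far end along 78.5 near -49.5 lateral at TCP mm 0.8 yaw err deg -0.03
0.0027612310759946813
t 14.3 p [0.5174 0.1996 0.2328] F [-0.25 -0.19 -6.43] T [-0.02 -0.05 -0.  ] open 0.0216
yaw y-axis deg 6.98 z [-0.0025  0.0016 -1.    ]
in bay frame: along 0.0011 across 0.0041
```

View pics/sc13z.png

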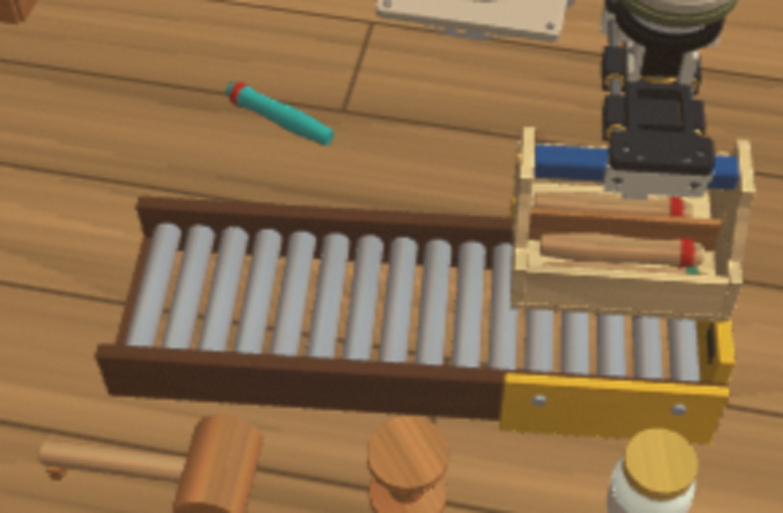

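View pics/wr13.png

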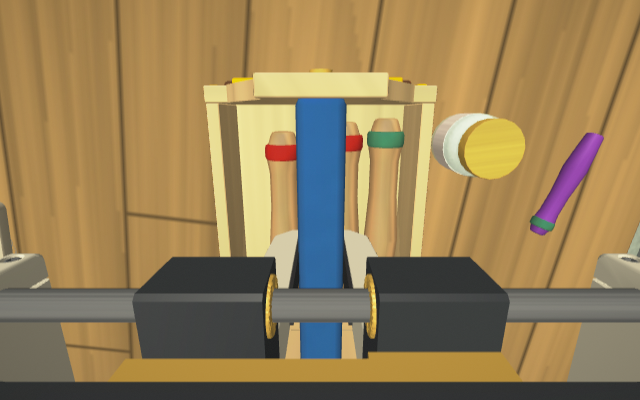

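The tote hangs level about 99 mm above the rollers over the bay. All three handles are inside, the arm is still, and the mallet, spool and jar have not moved. Handing in.

```bash
python3 -c "
from plant import robot
print(robot.close_job())"
```

```text
the job is handed in; nothing more can be done
None
```

The tote is in the bay and held up about 9.9 cm above the rollers, steady and level. I handed the job in with the arm still gripping it.

- **Push:** I ran the tote along the rollers with closed fingertips on its rear board, at about 6 cm/s and slower near the end. It stopped against the end stop, where the push force rose to about 9 N with almost no further movement.
- **Lift:** I gripped the blue bar at its middle with 50 N (fingers stopped at 21.5 mm) and lifted straight up.
- **Last checks:**
  - The gripper is within about 0.2° of vertical and the tote looks level in the scene picture.
  - The load reads about 6.4 N and the arm is practically still.
  - All three handles are in the tote, and the mallet, jar and spool look undisturbed.
- **Disagreements:**
  - The tote sits about 4 mm off my estimate of the track's middle line, within its side play.
  - The gripper drifted 2–3 mm sideways while closing on the bar and again early in the lift. I corrected both.
- **Time:** about 14 s of the 59 s allowed.

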